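# Find the rocking canister lid and seat it

### The arm

A 6-joint arm with a two-finger parallel gripper is mounted at the origin on a cart in front of the work surface, level with it; the furniture and walls round the work are solid. World frame = base frame: x ahead of the robot, y to its left, z up, the work surface at z = 0. Lengths are in m, angles in rad, forces in N, time in s.
With the tool pointing down it reaches from about 0.375 to 0.975 m from the base axis. Payload 3.8 kg.
Tool frame: the origin (TCP) lies between the finger pads; the fingertips stand 14 mm ahead of it and the grasp point (between the pads) lies 5 mm behind it; z points along the fingers, y is the line along which they close (so a half turn about z gives the same grasp; the last joint's range is limited). The gripper opens to 85 mm and grips with 20 to 120 N. Pads are 22 mm wide; open, the fingers measure 114 mm over their backs; the gripper's body (76 mm by 85 mm) begins 54 mm behind the grasp point. The pads swing forward as they close: fully open they stand 13 mm farther back than shut.
Start: joints at [-1.184, 0.264, 1.604, -0, 1.274, -0.037], TCP at [0.278, -0.615, 0.245] pointing down, gripper open.
Joint ranges: [-2.63, 2.63], [-0.94, 2.18], [0.31, 2.57], [-1.31, 4.45], [0, 2.66], [-2.55, 2.55]. Speed limits (rad/s): [2.57, 2.57, 3.14, 3.14, 3.14, 3.14].

### API

Orientations are given as a unit quaternion [x, y, z, w].
In Python, from cell import robot gives the robot as it stands.
- The arm moves only by the shell command python3 -m inch 'ROWS' [FORCE]. ROWS is JSON, a list of rows, each a list of 7 numbers: the shift along the tool's x, y, z in m, then the turn, a rotation vector about the tool's x, y, z in degrees, then the opening in per cent of the stroke, from 0 (shut) to 100 (fully open). A call has 1 to 10 rows; each row shifts and turns the commanded pose from where the row before left it, along the tool's axes as they then stand; what a row does not reach is not made up. A row lasts 1/10 s, in which the tool goes at most 50 mm and 8.59 degrees, less where a joint would pass 70% of its speed; a pose out of reach is approached as far as the arm can. A call with a gripper value outside its range is refused whole. The fingers move at their own pace and stop on an object; FORCE is the grip in N (left out, the last holds). Time passes only in rows, so rows that do not move let the fingers close. It gives the time, the measured TCP pose, the force, the opening and the grip force at its end, in the units of the state.
- robot.observe(): the state, without advancing time (a new reading comes with each control period).
- robot.camera(name): name is "scene" or "top"; returns a dict with "img" (480x640x3 uint8, blue, green, red), "range_z" (480x640 float32, m along the optical axis (not along the pixel's ray), 0 where there is no reading), "K" (3x3 intrinsics, pixels), "k1" (the pictures are not rectified: a ray, as slopes to the right and down, at radius r is drawn at 1 + k1 r^2 times it, then the intrinsics apply), "world_from_camera" (4x4, takes a point from camera to world coordinates). Camera axes: x right, y down, z forward; pixel columns grow to the right and rows downward; lengths in m; the calibration is good to about 2 mm. A picture is of the moment at which its call begins.
- robot.finish_job(): hands the job in; it is judged then, once.
The state is a dict: "clock": time; "joint_positions": joint angles; "joint_vel": joint speeds; "joint_torque": joint torques, N m; "eef_pos": TCP position; "orientation": TCP orientation; "force": force on the tool from outside, world axes, zero at the start; "ft_torque": the same for the moment, N m; "opening": finger opening in m; "finger_force": force on a finger pad.
Only numpy, scipy, OpenCV 4.12 (cv2) and the standard library are available. Lean on these libraries where they do the work, as an engineer would, in place of code of your own. Each camera call takes 0.05 s, during which the arm holds its last target. There are 200 camera calls.

### The job

One of the three canisters on the wooden board has a lid that is not home. Press each lid lightly on its edge until you find the one that rocks, then push that lid straight down by its knob until it is fully home. Nothing is to be gripped or lifted: do not bear down on the lids that are already home, and leave the things standing round about where they are.

Things in the scene. Friction and masses are not known exactly. Their poses are not given: they have to be found in the camera images.
- place_1 (a point): point on the middle axis of the leftmost canister (seen from the robot), 95 mm above the board's top, 119 mm above the worktop. A lid that is home has its flat top 0 to 5 mm below this point (varies); the loose lid stands 3.5 to 5 mm above its home. Canisters: white, round, 100 mm across, alike, fixed 120 mm apart in a row, each let 0 to 5 mm into the board.
- place_2 (a point): point on the middle axis of the middle canister (seen from the robot), 95 mm above the board's top, 119 mm above the worktop. A lid that is home has its flat top 0 to 5 mm below this point (varies); the loose lid stands 3.5 to 5 mm above its home. Lids: flat, round, wooden, 100 mm across, with a round knob in the middle, 20 mm across, its top 17 mm above the lid's flat.
- place_3 (a point): point on the middle axis of the rightmost canister (seen from the robot), 95 mm above the board's top, 119 mm above the worktop. A lid that is home has its flat top 0 to 5 mm below this point (varies); the loose lid stands 3.5 to 5 mm above its home. To try a lid, press its edge 30 to 40 mm from the middle, clear of the knob.
- can_a_lid (a joint): height in m of the loose lid's middle above home: 0.0035 to 0.005 at the start, 0 when fully home. On which canister is not told. Seal friction holds it: 11 to 15 N straight down on the knob moves it (20 N is plenty) and it stays where it is left; pressing its edge only rocks it.
- rock_x (a joint): tilt in rad of the loose lid about a level axis through its middle, at any bearing; 0 is level, either sign. While loose, 1 to 2 N on the edge rocks it 0.07 to 0.12 rad in all (rock_x and rock_y together): the pressed edge drops 3 to 6 mm, meets the rim and stops; the far edge rises. A light spring levels it when let go. Once home it cannot rock.
- rock_y (a joint): tilt in rad of the loose lid about the level axis square to that of rock_x; otherwise as rock_x
- can_b_lid (a joint): one of the two lids that are already home (on which canister is not told): movement in m, 0 at rest, negative when pressed. It stays level on a springy seal, gives about 1 mm per 2.5 N and comes back when let go. Below -0.004 (10 N) is too hard.
- can_c_lid (a joint): the other of the two lids that are already home (on which canister is not told): movement in m, 0 at rest, negative when pressed. It stays level on a springy seal, gives about 1 mm per 2.5 N and comes back when let go. Below -0.004 (10 N) is too hard.
- board: rectangular wooden chopping board, 270 x 360 x 24 mm, fixed on the worktop; origin at the centre of its underside; x across the short side and away from the robot, y along the long side and the row of canisters to the left, z up
- spice_jar: bystander: small round glass jar with a dark cap, 41 mm across, 105 mm tall, loose on the board behind the row; origin at the centre of its underside
- teaspoon: bystander: metal teaspoon, 130 x 27 x 11 mm, loose on the board in front of the row; origin at the centre of its underside, long side along its x
- jam_jar: bystander: round glass jar with a pale lid, 72 mm across, 102 mm tall, loose on the worktop left of the board; origin at the centre of its underside
- spotted_mug: bystander: white mug with dark spots, 82 mm across, 114 mm with its handle, 91 mm tall, loose on the worktop right of the board; origin at the centre of its underside

How it is judged:
By the outcome, as a careful person would: the job done as asked, in the order asked, and still so for the second after the job is handed in, with the robot touching nothing.
It also fails if it takes over 45 s, if anything falls off the work surface, if the arm or the gripper's body presses on something with over 40 N, if the wrist force passes 120 N, or if a joint passes its speed limit or range.

## Working session

There is one attempt and no reset: what is moved stays moved. The work goes in short steps, Python scripts to look and compute and a shell command to move; the robot and the scene stay as the last step left them, time stands still between calls to the robot, and variables do not carry over. Pictures are saved under pics/ and viewed, at most 10 in all, crops included, and the job is handed in when it is done.

```bash
mkdir -p pics; python3 - <<'E'
from cell import robot
import cv2,numpy as np
s=robot.observe();print(s)
for n in("scene","top"):
    c=robot.camera(n);np.savez(f"{n}.npz",**c);cv2.imwrite(f"pics/{n}1.png",c["img"]);print(n,c["K"],c["k1"],c["world_from_camera"])
E
```

```text
{'clock': 0.0, 'joint_positions': array([-1.18392030e+00,  2.64738422e-01,  1.60537121e+00, -1.76645782e-05,
        1.27367845e+00, -3.68536691e-02]), 'joint_vel': array([-0.00094582,  0.00077397,  0.00081613,  0.0005057 , -0.00084368,
        0.00072931]), 'joint_torque': array([ 6.39274822e-04, -5.15096605e+01, -3.67317796e+01, -1.06009165e-04,
        1.28565927e-02,  1.18640909e-05]), 'eef_pos': array([ 0.27729586, -0.6146539 ,  0.24397341]), 'orientation': array([ 9.77639333e-01,  2.10285828e-01, -1.99446943e-04, -1.07947839e-03]), 'force': array([-0.65614287, -0.2133528 , -0.72124059]), 'ft_torque': array([-0.00141957,  0.02507996,  0.03270146]), 'finger_force': 0.0, 'opening': 0.0854599422413678}
scene [[587.90665748   0.         315.19332268]
 [  0.         587.90665748 244.42237633]
 [  0.           0.           1.        ]] -0.19567238344228108 [[ 0.91202848 -0.27477971  0.30446702  0.02567809]
 [-0.40989212 -0.63581185  0.65401203 -1.13303368]
 [ 0.01387451 -0.72127623 -0.69250855  1.28418251]
 [ 0.          0.          0.          1.        ]]
top [[484.4403708    0.         320.78521893]
 [  0.         484.4403708  241.83748518]
 [  0.           0.           1.        ]] -0.09009630216422751 [[ 0.0101135  -0.99356664  0.11279646  0.43450951]
 [-0.99966145 -0.0127504  -0.02268069  0.00931981]
 [ 0.02397297 -0.11252889 -0.99335922  1.28964458]
 [ 0.          0.          0.          1.        ]]
```

View pics/scene1.png

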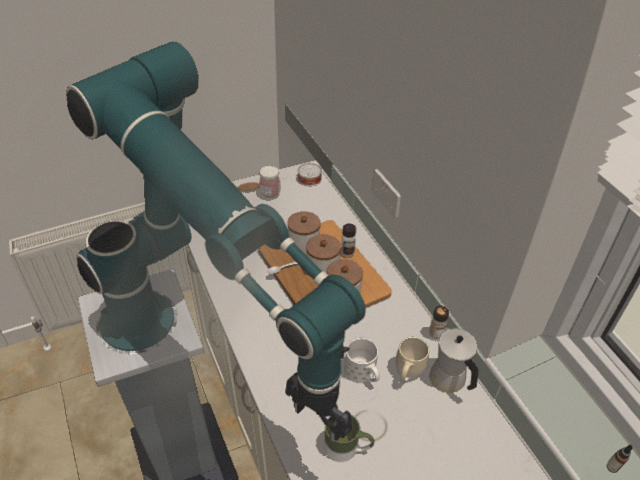

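View pics/top1.png

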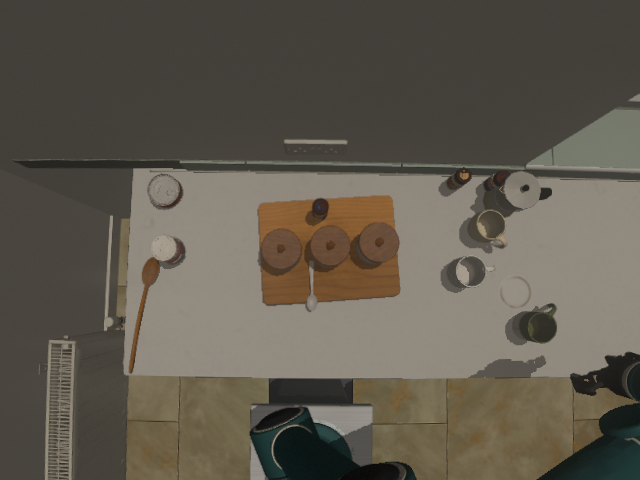

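The scene view shows the arm at the right, above a green mug. In the top view the three lids are at about (281,250), (330,246) and (379,243), the spice jar is at (320,208) and the spoon at (312,290). I'll locate the lids next.

```bash
cat >h.py <<'E'
import numpy as np,cv2
def cloud(c):
    h,w=c["range_z"].shape;u,v=np.meshgrid(np.arange(w),np.arange(h))
    K=c["K"];k=float(c["k1"])
    D=np.array([k,0,0,0,0.])
    n=cv2.undistortPoints(np.stack([u,v],-1).reshape(-1,1,2).astype(np.float64),K,D).reshape(h,w,2)
    z=c["range_z"];P=np.dstack([n*z[...,None],z])
    T=c["world_from_camera"];return P@T[:3,:3].T+T[:3,3]
E
python3 - <<'E'
import numpy as np,cv2
from h import cloud
from scipy.spatial.transform import Rotation as R
c=np.load("top.npz");W=cloud(c)
for u,v in((281,250),(330,246),(379,243)):
    sub=W[v-35:v+35,u-35:u+35];im=c["img"][v-35:v+35,u-35:u+35]
    yy,xx=np.mgrid[-35:35,-35:35]
    m=((sub[...,2]>.1)&(sub[...,2]<.13)&(xx**2+yy**2<24**2))
    q=np.argwhere(m)[:,::-1].astype(np.float32)
    (cx,cy),r=cv2.minEnclosingCircle(q)
    p=sub[m];d=np.hypot(*(p[:,:2]-np.median(p[:,:2],0)).T)
    f=p[(d>.015)&(d<.045)];k=p[d<.007]
    print((cx+u-35,cy+v-35),r,"mid",(p[:,:2].min(0)+p[:,:2].max(0))/2,p[:,:2].mean(0),"ext",np.ptp(p[:,:2],axis=0),"flat z",np.median(f[:,2]),f[:,2].std(),"knob z",k[:,2].max())
print(W[208,320],W[290,312],W[270,468],W[250,165],W[325,538])
print(R.from_quat([.97764,.21029,0,0]).as_matrix())
E
```

```text
(280.64977264404297, 248.34114837646484) 20.36284637451172 mid [0.55101373 0.07979763] [0.55081788 0.08012189] ext [0.09638099 0.09835425] flat z 0.11334958503563974 0.0022690046018253984 knob z 0.1299950024659573
(329.5, 245.08064651489258) 20.281944274902344 mid [ 0.56105283 -0.03908074] [ 0.56018103 -0.03880893] ext [0.09908725 0.09591053] flat z 0.11520697642687927 0.002337914623311424 knob z 0.1290088910369307
(378.28125, 241.921875) 20.38753890991211 mid [ 0.56974828 -0.15838956] [ 0.56929928 -0.15795088] ext [0.09868434 0.09851101] flat z 0.11848521390973266 0.0023627544564293855 knob z 0.12921465187276482
[ 0.64939064 -0.0144652   0.12739798] [0.45168309 0.00206656 0.03373345] [ 0.50919999 -0.41827896  0.0030856 ] [0.54440504 0.36728287 0.09938132] [ 0.36182118 -0.60766172  0.00978786]
[[ 0.9115564   0.41117507  0.        ]
 [ 0.41117507 -0.9115564   0.        ]
 [ 0.          0.         -1.        ]]
```

```bash
python3 -m inch '[[0.035,-0.026,0,0,0,8.1,0],[0.031,-0.031,0,0,0,8.1,0],[0.027,-0.035,0,0,0,8.1,0],[0.0215,-0.038,0,0,0,0,0],[0.0215,-0.038,0,0,0,0,0],[0.0215,-0.038,0,0,0,0,0],[0.0215,-0.038,0,0,0,0,0],[0.0215,-0.038,0,0,0,0,0],[0.0215,-0.038,0,0,0,0,0],[0,0,0,0,0,0,0]]'
```

```text
clock: 1.1
eef_pos: [0.4725, -0.2679, 0.2449]
orientation: [1.0, 0.002, 0.0, -0.001]
force: [0.1, -0.9, 0.3]
opening: 0.0002
finger_force: 0.0
```

```bash
python3 -m inch '[[0.02,-0.0367,0,0,0,0,0],[0.02,-0.0367,0,0,0,0,0],[0.0205,-0.0367,0,0,0,0,0],[0,0,0.04,0,0,0,0],[0,0,0.03,0,0,0,0],[0,0,0.014,0,0,0,0],[0,0,0,0,0,0,0],[0,0,0,0,0,0,0]]'; python3 - <<'E'
from cell import robot
import cv2
c=robot.camera("scene");i=c["img"][190:320,240:410];cv2.imwrite("pics/s2.png",cv2.resize(i,None,fx=4,fy=4))
E
```

```text
clock: 1.9
eef_pos: [0.5316, -0.163, 0.1619]
orientation: [1.0, -0.001, 0.0, 0.0]
force: [0.3, -1.0, -0.1]
opening: -0.0001
finger_force: 0.0
```

View pics/s2.png

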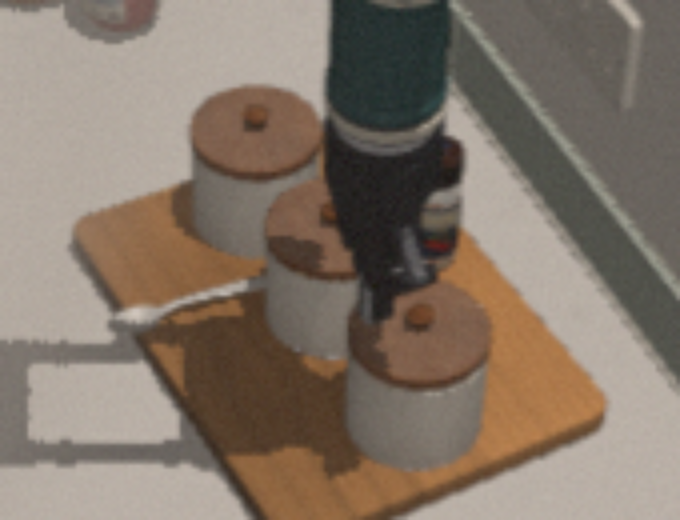

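The fingertip hangs just above the front edge of the right lid, at crop (375,300), clear of the knob at (418,315).

```bash
python3 -m inch '[[0.002,-0.002,0.012,0,0,0,0],[0,0,0.008,0,0,0,0],[0,0,0,0,0,0,0],[0,0,0,0,0,0,0]]'; for i in 1 2 3; do python3 -m inch '[[0,0,0.002,0,0,0,0],[0,0,0,0,0,0,0]]' | grep -E "eef|^force"; done
```

```text
clock: 2.35
eef_pos: [0.533, -0.1602, 0.1409]
orientation: [1.0, -0.0, -0.0, -0.0]
force: [0.5, 0.4, 0.2]
opening: -0.0002
finger_force: 0.0
eef_pos: [0.5334, -0.1603, 0.1393]
force: [0.1, -0.0, 0.0]
eef_pos: [0.5332, -0.1603, 0.1371]
force: [-0.5, -0.1, -0.3]
eef_pos: [0.5332, -0.1602, 0.135]
force: [-0.9, 0.5, 0.1]
```

```bash
python3 -m inch '[[0,0,0.0015,0,0,0,0],[0,0,0,0,0,0,0]]' | grep -E "eef|^force"
```

```text
eef_pos: [0.5332, -0.1602, 0.1335]
force: [-0.6, 0.6, 0.1]
```

```bash
python3 -m inch '[[0,0,0.001,0,0,0,0],[0,0,0,0,0,0,0]]' | grep -E "eef|^force"
```

```text
eef_pos: [0.5333, -0.1603, 0.1327]
force: [0.6, 0.2, -0.3]
```

```bash
python3 -m inch '[[0,0,0.001,0,0,0,0],[0,0,0,0,0,0,0]]' | grep -E "eef|^force"
```

```text
eef_pos: [0.5332, -0.1603, 0.1317]
force: [-1.4, -1.1, 1.2]
```

```bash
python3 -m inch '[[0,0,0.001,0,0,0,0],[0,0,0,0,0,0,0]]' | grep -E "eef|^force"
```

```text
eef_pos: [0.5331, -0.1604, 0.1309]
force: [-1.8, 0.3, 1.5]
```

```bash
python3 -m inch '[[0,0,0.001,0,0,0,0],[0,0,0,0,0,0,0]]' | grep -E "eef|^force"
```

```text
eef_pos: [0.5331, -0.1604, 0.1306]
force: [-3.7, 0.2, 6.3]
```

```bash
python3 -m inch '[[0,0,0,0,0,0,0]]' | grep -E "eef|^force"
```

```text
eef_pos: [0.5332, -0.1604, 0.1306]
force: [-4.6, 0.2, 6.7]
```

Force rose from 1.5 to 6.5 N within 0.3 mm, with a sideways push. That looks like a lid meeting its rim, so I'll check its tilt.

```bash
python3 - <<'E'
from cell import robot
import cv2,numpy as np
from h import cloud
def dev(c):
    W=cloud(c);C=np.array([[.551,.080],[.560,-.039],[.569,-.158]])
    for q in C:
        d=W[...,:2]-q;r=np.hypot(d[...,0],d[...,1]);m=(r<.046)&(r>.014)&(W[...,2]>.105)&(W[...,2]<.127)&(d[...,0]>-.012)
        A=np.c_[d[m],np.ones(m.sum())];s=np.linalg.lstsq(A,W[m][:,2],rcond=None)[0];print(m.sum(),s)
for n in("top","scene"):
    print(n);dev(np.load(n+".npz"));c=robot.camera(n);dev(c)
cv2.imwrite("pics/s3.png",cv2.resize(c["img"][190:320,240:410],None,fx=4,fy=4))
E
```

```text
top
644 [-0.01115891  0.00436496  0.11336861]
632 [-0.01162118 -0.00253162  0.11551191]
620 [-0.01080623 -0.00391807  0.11871522]
637 [-0.01140597  0.00055456  0.11358145]
630 [-0.00620504  0.00140437  0.11528561]
145 [ 0.06909613 -0.09286091  0.12163374]
scene
249 [-0.01041382 -0.00327605  0.11315872]
288 [-0.02602377 -0.00577882  0.11514226]
330 [-0.02580312 -0.00912694  0.11858365]
260 [-0.00384653 -0.00579676  0.11295349]
41 [-0.0404297  -0.05091594  0.11597542]
267 [0.0638433  0.00959988 0.11832476]
```

View pics/s3.png

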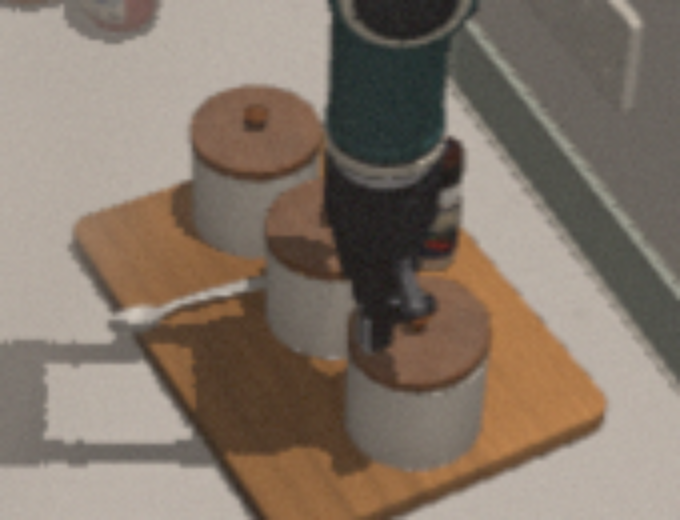

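The right lid tilts about 0.09 rad under the finger (crop (375,335) shows its front edge depressed), so it is the loose one. I'll lift and go over its knob.

```bash
python3 -m inch '[[0,0,-0.015,0,0,0,0],[0,0,-0.02,0,0,0,0],[0,0,-0.01,0,0,0,0],[0.02,-0.001,0,0,0,0,0],[0.0163,-0.001,0,0,0,0,0],[0,0,0,0,0,0,0],[0,0,0.015,0,0,0,0],[0,0,0,0,0,0,0]]'
```

```text
clock: 4.95
eef_pos: [0.5671, -0.1577, 0.1567]
orientation: [1.0, -0.0, -0.003, -0.001]
force: [-1.0, -0.3, -0.3]
opening: 0.0
finger_force: 0.0
```

```bash
python3 -m inch '[[0.001,0,0.003,0,0,0,0],[0,0,0.002,0,0,0,0],[0,0,0,0,0,0,0],[0,0,0,0,0,0,0]]' | grep -E "eef|^force"
```

```text
eef_pos: [0.5706, -0.1584, 0.1549]
force: [-0.6, 0.4, 0.0]
```

```bash
python3 -m inch '[[0,0,0.001,0,0,0,0],[0,0,0,0,0,0,0]]' | grep -E "eef|^force"
```

```text
eef_pos: [0.5707, -0.1583, 0.1539]
force: [0.5, 0.3, -0.3]
```

```bash
python3 -m inch '[[0,0,0.001,0,0,0,0],[0,0,0,0,0,0,0]]' | grep -E "eef|^force"
```

```text
eef_pos: [0.5706, -0.1583, 0.1527]
force: [-0.2, -0.1, 0.3]
```

```bash
python3 -m inch '[[-0.001,0,0.001,0,0,0,0],[0,0,0.001,0,0,0,0],[0,0,0,0,0,0,0]]' | grep -E "eef|^force"
```

```text
eef_pos: [0.5696, -0.1583, 0.1507]
force: [0.2, 0.8, 1.0]
```

```bash
python3 -m inch '[[0,0,0.001,0,0,0,0],[0,0,0,0,0,0,0]]' | grep -E "eef|^force"
```

```text
eef_pos: [0.5702, -0.1585, 0.1504]
force: [0.2, 0.1, 2.6]
```

```bash
python3 -m inch '[[0,0,0.001,0,0,0,0],[0,0,0,0,0,0,0]]' | grep -E "eef|^force"
```

```text
eef_pos: [0.5707, -0.1586, 0.1501]
force: [0.1, -0.1, 6.0]
```

```bash
python3 -m inch '[[0,0,0.001,0,0,0,0],[0,0,0,0,0,0,0]]' | grep -E "eef|^force"
```

```text
eef_pos: [0.5713, -0.1588, 0.1499]
force: [-0.2, 1.0, 8.0]
```

```bash
python3 -m inch '[[0,0,0.001,0,0,0,0],[0,0,0,0,0,0,0]]' | grep -E "eef|^force"
```

```text
eef_pos: [0.5715, -0.1589, 0.1493]
force: [-0.5, 1.0, 9.3]
```

```bash
python3 -m inch '[[0,0,0.001,0,0,0,0],[0,0,0,0,0,0,0]]' | grep -E "eef|^force"
```

```text
eef_pos: [0.5711, -0.1588, 0.1484]
force: [-1.1, 0.4, 10.3]
```

```bash
python3 -m inch '[[0,0,0.001,0,0,0,0],[0,0,0,0,0,0,0]]' | grep -E "eef|^force"
```

```text
eef_pos: [0.5706, -0.1587, 0.1473]
force: [-2.9, 1.0, 11.5]
```

```bash
python3 -m inch '[[0,0,0.001,0,0,0,0],[0,0,0,0,0,0,0]]' | grep -E "eef|^force"
```

```text
eef_pos: [0.5701, -0.1585, 0.1463]
force: [-4.2, 0.1, 13.3]
```

```bash
python3 -m inch '[[0,0,0.001,0,0,0,0],[0,0,0,0,0,0,0]]' | grep -E "eef|^force"
```

```text
eef_pos: [0.57, -0.1585, 0.1459]
force: [-4.5, 1.9, 15.9]
```

```bash
python3 -m inch '[[0,0,0.001,0,0,0,0],[0,0,0,0,0,0,0]]' | grep -E "eef|^force"
```

```text
eef_pos: [0.5701, -0.1585, 0.1458]
force: [-8.1, 1.8, 21.0]
```

```bash
python3 -m inch '[[0,0,0.001,0,0,0,0],[0,0,0,0,0,0,0],[0,0,0,0,0,0,0]]' | grep -E "eef|^force"
```

```text
eef_pos: [0.5701, -0.1586, 0.1456]
force: [-9.6, 1.9, 25.0]
```

The lid has stopped moving at 25 N. I'll lift off, back away and check its height.

```bash
python3 -m inch '[[0,0,-0.01,0,0,0,0],[0,0,-0.02,0,0,0,0],[0,0,-0.03,0,0,0,0],[0,0,-0.03,0,0,0,0],[-0.035,0.035,0,0,0,0,0],[-0.035,0.035,0,0,0,0,0],[-0.035,0.035,0,0,0,0,0],[-0.03,0.035,0,0,0,0,0],[0,0.03,0,0,0,0,0],[0,0,0,0,0,0,0]]'; python3 - <<'E'
from cell import robot
import cv2,numpy as np
from h import cloud
for n in("top","scene"):
    c=robot.camera(n);W=cloud(c);W0=cloud(np.load(n+".npz"));print(n)
    for q in ([.551,.080],[.560,-.039],[.569,-.158]):
      for w in(W0,W):
        d=w[...,:2]-q;r=np.hypot(d[...,0],d[...,1]);m=(r<.044)&(r>.014)&(w[...,2]>.1)&(w[...,2]<.127)
        print(m.sum(),np.linalg.lstsq(np.c_[d[m],np.ones(m.sum())],w[m][:,2],rcond=None)[0].round(4))
cv2.imwrite("pics/s4.png",cv2.resize(c["img"][190:320,240:410],None,fx=4,fy=4))
E
```

```text
clock: 9.15
eef_pos: [0.4334, -0.3314, 0.2306]
orientation: [1.0, -0.002, 0.0, 0.001]
force: [0.8, -1.2, -0.5]
opening: -0.0001
finger_force: 0.0
top
913 [-0.0014  0.0034  0.1133]
913 [ 0.0031 -0.0003  0.1134]
910 [ 0.0065 -0.0018  0.1153]
909 [0.0082 0.0031 0.1152]
892 [ 0.0062 -0.0014  0.1185]
894 [-0.0004 -0.003   0.1149]
scene
388 [0.0002 0.0013 0.113 ]
289 [1.35e-02 1.00e-04 1.13e-01]
440 [ 0.     -0.0083  0.1148]
58 [-0.0097  0.01    0.1138]
417 [-0.0096 -0.0165  0.1184]
265 [-0.0131  0.0095  0.1149]
```

View pics/s4.png

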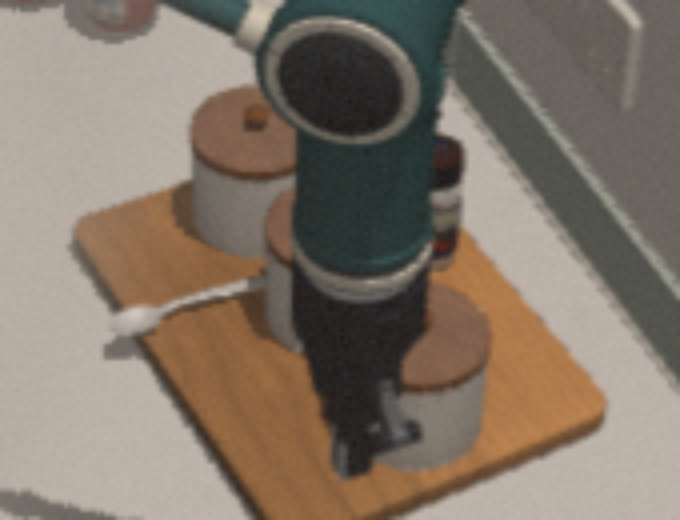

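The right lid is now level and 3.6 mm lower, at 114.9 mm; the others are unchanged. I'll press its edge lightly once to confirm it no longer rocks.

```bash
python3 -m inch '[[0.02,-0.035,0,0,0,0,0],[0.02,-0.035,0,0,0,0,0],[0.02,-0.035,0,0,0,0,0],[0.02,-0.035,0,0,0,0,0],[0.0196,-0.0334,0,0,0,0,0],[0,0,0.04,0,0,0,0],[0,0,0.03,0,0,0,0],[0,0,0.02,0,0,0,0],[0,0,0.008,0,0,0,0],[0,0,0,0,0,0,0]]' | grep -E "eef|^force"
```

```text
eef_pos: [0.5334, -0.1534, 0.1315]
force: [0.3, -0.2, 0.1]
```

```bash
python3 -m inch '[[0,0,0.001,0,0,0,0],[0,0,0,0,0,0,0],[0,0,0,0,0,0,0]]' | grep -E "eef|^force"
```

```text
eef_pos: [0.5352, -0.1553, 0.1332]
force: [0.2, -0.9, -0.3]
```

```bash
python3 -m inch '[[0,0,0.001,0,0,0,0],[0,0,0,0,0,0,0],[0,0,0,0,0,0,0]]' | grep -E "eef|^force"
```

```text
eef_pos: [0.5343, -0.1551, 0.131]
force: [0.0, 0.6, 0.4]
```

```bash
python3 -m inch '[[0,0,0.001,0,0,0,0],[0,0,0,0,0,0,0],[0,0,0,0,0,0,0]]' | grep -E "eef|^force"
```

```text
eef_pos: [0.5342, -0.1549, 0.1297]
force: [1.2, -0.0, 0.6]
```

```bash
python3 -m inch '[[0,0,0.001,0,0,0,0],[0,0,0,0,0,0,0]]' | grep -E "eef|^force"
```

```text
eef_pos: [0.5343, -0.155, 0.1294]
force: [-0.5, 0.3, 4.3]
```

```bash
python3 -m inch '[[0,0,0.001,0,0,0,0],[0,0,0,0,0,0,0]]' | grep -E "eef|^force"
```

```text
eef_pos: [0.5343, -0.155, 0.1292]
force: [-4.1, 1.1, 9.4]
```

It is rigid straight away, with no rocking, so the lid is home. I'll retreat and hand in.

```bash
python3 -m inch '[[0,0,-0.01,0,0,0,0],[0,0,-0.03,0,0,0,0],[0,0,-0.04,0,0,0,0],[0,0,-0.04,0,0,0,0],[0,0,0,0,0,0,0],[0,0,0,0,0,0,0]]' | grep -E "eef|^force|clock"; python3 -c "
from cell import robot
print(robot.finish_job())"
```

```text
clock: 12.15
eef_pos: [0.5352, -0.1551, 0.2496]
force: [-0.1, -0.6, -0.2]
the job is handed in; nothing more can be done
None
```

The loose lid was on the rightmost canister. I pushed it home by its knob, a second edge press showed it no longer rocks, and I handed the job in at 12 s without touching the other two lids, since the first one I tried was the one that rocked.

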